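Clamp the brittle ceramic block lightly in the holding fixture

TASK

Lift the brittle white ceramic block off the wooden board by its two ends with a light grip, set it down gently and let go of it on the cork pad, then take it again by its long sides and set it on the fixture's raised dark steel strip between the blue anvil and the yellow sprung nose, lengthwise and centred across the strip. Then push the red jaw up gently until the block is fully home against the anvil and the sprung nose is pressed in about half way, and leave it so. Never squeeze, drop or knock the block hard, and leave everything else where it stands.

Things in the scene. Friction and masses are not known exactly. Their poses are not given: they have to be found in the camera images.
- block: White glass-ceramic block, 60 long (its x) by 32 wide (y) by 40 high (z) mm, about 190 g; origin at the centre of its underside. It stands in one of the board's three places, 9 mm from its neighbours, so only its two ends are free for fingers. Brittle: it chips if gripped with over 40 N a finger, or landed or pressed harder than 60 N (about a 2 cm drop).
- board: Fixed light wooden storage board, 78 (x) by 148 (y) mm, 14 mm thick; three places at y = -41, 0, +41 mm, each holding one block with its length along the board's x; ribs 4 mm wide and 6 mm high between them. Origin at the centre of its underside.
- steel1: Dark steel block of the same size as the white one, 600 g, also on the board; leave it alone. Origin at the centre of its underside.
- steel2: Second dark steel block, as the first.
- pad: Fixed square cork pad, 130 by 130 mm, 6 mm thick, lying free on the table, where the block is put down to change the grip. Origin at the centre of its underside.
- fixture: Fixed holding fixture, origin under it on the table; its x points from red jaw to blue anvil. Grey base 250 by 100 by 12 mm (x from -160 to 90); on it an dark steel strip 44 mm wide, its top 30 mm above the table; blue anvil 24 by 60 mm, face at x = +50 mm, top 74 mm above the table, with feet 100 mm wide and 24 mm high.
- seat (a point): Point on top of the dark steel strip where the centre of the block's underside belongs, with the block's length along the fixture's x and one end against the anvil; 30 mm from the anvil face, axes as the fixture's.
- jaw_back (a point): Centre of the red jaw's flat back face, 52 mm above the table; push here along the fixture's +x. The jaw is 30 long, 40 wide and 42 mm high, its underside just over the strip; axes as the fixture's.
- nose_face (a point): Centre of the front face (26 by 24 mm) of the yellow sprung nose that presses on the block's end; 46 mm ahead of jaw_back when the spring is relaxed.
- jaw (a joint): Travel of the red jaw towards the anvil, 0 to 0.065 m; starts at 0 to 0.012. It moves stiffly (about 9 N) and stays where it is left. At 0 the nose's face is 95 mm from the anvil's.
- nose (a joint): How far the yellow nose is pressed back into the jaw, 0 (relaxed) to 0.012 m (bottomed); its spring gives 0.6 N per mm.
- drilled: Bystander: steel block with holes, 76 by 51 by 25 mm; origin under its centre.
- stepblock: Bystander: black stepped clamping block, 72 by 30 by 48 mm; origin under its centre.
- driver: Bystander: red screwdriver lying flat.
- cardtube: Bystander: upright cardboard tube, 48 mm across, 110 mm high; origin under its centre.
- spray: Bystander: blue can, 56 mm across, 170 mm high; origin under its centre.

How it is judged:
By the outcome, as a careful person would: the job done as asked, in the order asked, and still so for the second after the job is handed in, with the robot touching nothing.
It also fails if it takes over 64 s, if anything falls off the work surface, if the arm or the gripper's body presses on something with over 40 N, if the wrist force passes 120 N, or if a joint passes its speed limit or range.

ROBOT

A 6-joint arm with a two-finger parallel gripper is mounted at the origin on the work surface. World frame = base frame: x ahead of the robot, y to its left, z up, the work surface at z = 0. Lengths are in m, angles in rad, forces in N, time in s.
With the tool pointing down it reaches from about 0.375 to 0.9 m from the base axis. Payload 3.1 kg.
Tool frame: the origin (TCP) lies midway between the tips of the shut fingers; the grasp point (between the pads) lies 19 mm behind it (pinch_z is the distance from the TCP to the grasp point, in m); z points along the fingers, y is the line along which they close (so a half turn about z gives the same grasp; the last joint's range is limited). The gripper opens to 87 mm and grips with 3 to 60 N. Pads are 19 mm wide; open, the fingers measure 117 mm over their backs; the gripper's body (75 mm by 190 mm) begins 51 mm behind the grasp point.
Start: joints at [1.06, 0.527, 1.433, -0, 1.181, -0.178], TCP at [0.204, 0.591, 0.194] pointing down, gripper open.
Joint ranges: [-3.08, 3.08], [-0.75, 2.2], [0.22, 2.44], [-1.43, 4.57], [0, 2.65], [-2.85, 2.85]. Speed limits (rad/s): [2.79, 2.79, 3.14, 3.14, 3.14, 3.14].

INTERFACE

Orientations are given as a rotation vector (axis times angle).
In Python, from station import * gives the robot as it stands.
- The arm moves only by the tool jog_arm, never from a script. Its argument "deltas" is a list of rows, each a list of 3 entries, a list of its own where there are three numbers: the shift along the tool's x, y, z in units of 40 cm (1.0 is 40 cm), then the turn, a rotation vector about the tool's x, y, z in units of 360 degrees (1.0 is 360 degrees), then the opening, from -1 (shut) to 1 (fully open). In form: [[[dx, dy, dz], [rx, ry, rz], claw], ...]. A call has 1 to 12 rows; each row is the pose to reach, as a shift and turn from the pose commanded when the call began, along the tool's axes at that moment, turning the shorter way round; what a row does not reach only later rows make up. A row lasts 1/12 s, in which the tool goes at most 41.7 mm and 7.16 degrees, less where a joint would pass 70% of its speed; a pose out of reach is approached as far as the arm can. A call with a number of a shift or a turn outside -1 to 1 is refused whole. A call with a gripper value outside its range is refused whole. The fingers move at their own pace and stop on an object; "squeeze" is the grip in N (left out, the last holds). Time passes only in rows, so rows that repeat a pose let the fingers close. It gives the time, the measured TCP pose, the force, the opening and the grip force at its end, in the units of the state.
- sense(): the state, without advancing time (a new reading comes with each control period).
- snapshot(name): name is "side" or "top"; returns a dict with "image" (400x640x3 uint8, red, green, blue), "fovy" (degrees; the focal length in pixels is half the picture's height over the tangent of half this angle, whatever the lens; pixels are square), "cx", "cy" (the principal point, pixels), "dist_coeffs" ([k1, k2, p1, p2, k3] as OpenCV has them; the pictures are not rectified), "origin" and "rotation" of the camera in the world. Camera axes: x right, y up, looking along -z (the intrinsics and any distortion apply to the point x, -y, -z); pixel columns grow to the right and rows downward; lengths in m; the calibration is good to about 2 mm. A picture is of the moment at which its call begins. There is no depth.
- job_done(): hands the job in; it is judged then, once.
The state is a dict: "time_s": time; "joint_pos": joint angles; "joint_velocities": joint speeds; "joint_torque": joint torques, N m; "position": TCP position; "eef_rot": TCP orientation; "force": force on the tool from outside, world axes, zero at the start; "torque": the same for the moment, N m; "opening": finger opening in m; "grip_force": force on a finger pad.
Only numpy, scipy, OpenCV 4.12 (cv2) and the standard library are available. Lean on these libraries where they do the work, as an engineer would, in place of code of your own. Each camera call takes 0.05 s, during which the arm holds its last target. There are 200 camera calls.

## Working session

There is one attempt and no reset: what is moved stays moved. The work goes in short steps, Python scripts to look and compute and a tool call to move; the robot and the scene stay as the last step left them, time stands still between calls to the robot, and variables do not carry over. Pictures are saved under pics/ and viewed, at most 10 in all, crops included, and the job is handed in when it is done.

Besides the shell and the picture viewer there is one more tool, called after "Request:" as name(argument=value, ...) on one line, values as JSON. jog_arm: Moves the arm, as the interface text tells. Shifts and turns lie within -1 to 1; 1 stands for 40 cm of shift or 360 degrees of turn. Its arguments: {"type":"object","properties":{"deltas":{"type":"array"},"squeeze":{"type":"number"}},"required":["deltas"]}

```bash
mkdir -p pics; ls
cat > h.py <<'E'
from station import *
import numpy as np, cv2, pickle
from scipy.spatial.transform import Rotation as R
def snap(name,fn):
    s=snapshot(name); cv2.imwrite('pics/'+fn+'.png',cv2.cvtColor(np.asarray(s['image'],dtype=np.uint8),cv2.COLOR_RGB2BGR)); pickle.dump(s,open('pics/'+fn+'.pkl','wb')); return s
def load(fn): return pickle.load(open('pics/'+fn+'.pkl','rb'))
def K(s):
    f=200/np.tan(np.radians(s['fovy'])/2); return np.array([[f,0,s['cx']],[0,f,s['cy']],[0,0,1.]])
def ray(s,uv):
    p=cv2.undistortPoints(np.array(uv,float).reshape(-1,1,2),K(s),np.array(s['dist_coeffs'],float)).reshape(-1,2)
    d=np.c_[p[:,0],-p[:,1],-np.ones(len(p))]@np.array(s['rotation']).reshape(3,3).T
    return np.array(s['origin']),d
def onz(s,uv,z):
    o,d=ray(s,uv); return o+d*((z-o[2])/d[:,2])[:,None]
def proj(s,P):
    c=(np.atleast_2d(P)-np.array(s['origin']))@np.array(s['rotation']).reshape(3,3)
    c=c*[1,-1,-1]
    return cv2.projectPoints(c,np.zeros(3),np.zeros(3),K(s),np.array(s['dist_coeffs'],float))[0].reshape(-1,2)
E
python3 - <<'E'
from h import *
for n in ['top','side']:
    s=snap(n,n+'0'); print(n,s['fovy'],s['cx'],s['cy'],s['dist_coeffs'],s['origin'],np.round(s['rotation'],3).tolist())
print(sense())
E
```

```text
pics
top 53.6255566708606 316.26034624633337 198.807861508865 [-0.0941577  0.         0.         0.         0.       ] [0.4546797  0.04717096 1.04974159] [0.114, -0.125, -1.565]
side 55.54514370220973 315.07348542804476 202.52929799939903 [-0.06711926  0.          0.          0.          0.        ] [ 0.13291335 -0.593002    0.66715212] [0.882, -0.277, -0.615]
{'time_s': 0.1, 'joint_pos': array([ 1.05948461e+00,  5.28358374e-01,  1.43379286e+00, -3.80628453e-05,
        1.18140957e+00, -1.78473625e-01]), 'joint_velocities': array([-0.00058828, -0.00046754, -0.00367334, -0.0002437 , -0.00024779,
       -0.00165413]), 'joint_torque': array([-4.94964643e-04, -4.40988743e+01, -1.77149534e+01,  6.34148740e-02,
        5.33806044e-02, -2.68686244e-05]), 'position': array([0.20380985, 0.59006491, 0.19357272]), 'eef_rot': array([-5.20283511e-01, -3.09756815e+00,  2.92760991e-03]), 'force': array([ 0.22593758,  1.09645046, -0.31438981]), 'torque': array([ 0.04662681, -0.08750202, -0.00363551]), 'grip_force': 0.0, 'opening': 0.08725201949627145}
```

View pics/top0.png

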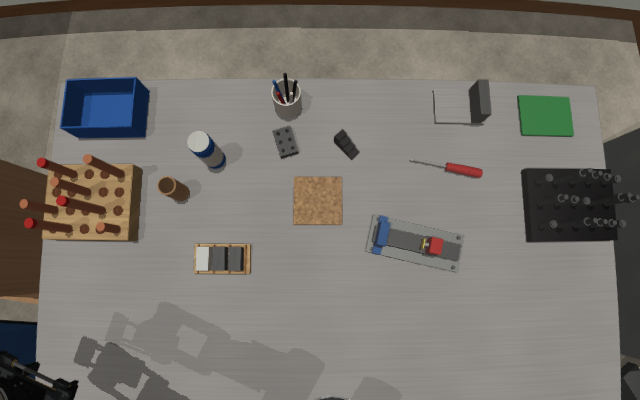

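View pics/side0.png

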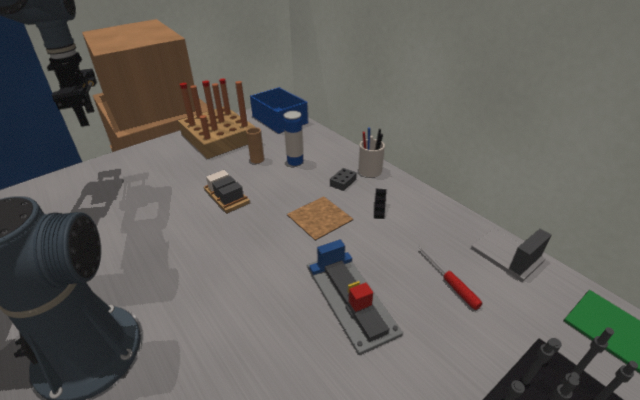

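```bash
sed -i "s/np.array(s\['rotation'\]).reshape(3,3)/R.from_rotvec(s['rotation']).as_matrix()/" h.py
python3 - <<'E'
from h import *
def c(n,u,v,w,h):
    im=cv2.imread(f'pics/{n}0.png')[v:v+h,u:u+w]; k=min(400/w,300/h)
    im=cv2.resize(im,None,fx=k,fy=k,interpolation=cv2.INTER_CUBIC); print(n,u,v,k)
    o=np.zeros((300,400,3),np.uint8); o[:im.shape[0],:im.shape[1]]=im; return o
a=np.vstack([np.hstack([c('top',188,237,68,51),c('top',362,208,108,70)]),np.hstack([c('side',196,163,60,50),c('side',298,232,112,124)])])
cv2.imwrite('pics/m.png',a)
E
```

```text
top 188 237 5.882352941176471
top 362 208 3.7037037037037037
side 196 163 6.0
side 298 232 2.4193548387096775
```

View pics/m.png

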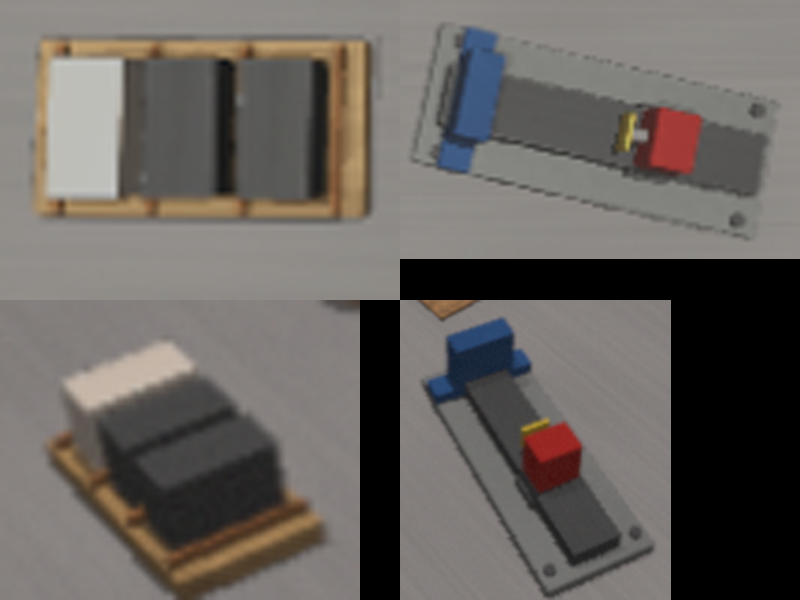

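```bash
cat > fit.py <<'E'
from h import *
from scipy.optimize import least_squares
def box(x0,x1,y0,y1,z): return [np.array(p,float)/1000 for p in [(x0,y0,z),(x1,y0,z),(x1,y1,z),(x0,y1,z)]]
def W(q,P):  # x,y,z,yaw
    return np.atleast_2d(P)@R.from_rotvec([0,0,q[3]]).as_matrix().T+q[:3]
def refine(q,segs,views,free=(0,1,2,3),rad=(4,3,2,2,1.5,1.5),out=True):
    """segs: {view:[(A,B)]} model edges visible in that view; edge-ICP on the gradient of the grey picture"""
    q=np.array(q,float); free=list(free)
    for r in rad:
        obs=[]
        for v,s in views.items():
            g=cv2.GaussianBlur(np.asarray(s['image'],np.float32),(0,0),.7)
            for A,B in segs[v]:
                M=A+(B-A)*np.linspace(.1,.9,15)[:,None]; p=proj(s,W(q,M)); d=p[-1]-p[0]; n=np.array([-d[1],d[0]])/np.hypot(*d)
                t=np.arange(-r-.5,r+.51,.25)
                S=p[:,None]+n*t[:,None]
                val=cv2.remap(g,S[...,0].astype(np.float32),S[...,1].astype(np.float32),cv2.INTER_LINEAR)
                gr=np.abs(val[:,4:]-val[:,:-4]).sum(2); tt=t[2:-2]
                gm=gr.mean(0)  # whole edge together
                k=gm.argmax(); lo,hi=max(k-2,0),min(k+3,len(gm)); 
                off=(gm[lo:hi]*tt[lo:hi]).sum()/gm[lo:hi].sum()
                obs.append((v,M[[0,7,14]],p[[0,7,14]]+off*n,n,gm[k]))
        def f(dx):
            qq=q.copy(); qq[free]+=dx
            return np.concatenate([((proj(views[v],W(qq,M))-T)@n) for v,M,T,n,_ in obs])
        z=least_squares(f,np.zeros(len(free)),loss='soft_l1',f_scale=.5,x_scale=[.01 if i<3 else .1 for i in free]); q[free]+=z.x
    res=f(np.zeros(len(free))).reshape(-1,3)
    if out: print(np.round(q,4),'deg',np.degrees(q[3]).round(2),'res px',[(o[0][0],round(float(a[1]),2)) for o,a in zip(obs,res)])
    return q
def ring(c,idx=((0,1),(1,2),(2,3),(3,0))): return [(c[i],c[j]) for i,j in idx]
def pix(t,pts):
    u0,v0,k,ox,oy=dict(tb=(188,237,5.88235,0,0),tf=(362,208,3.7037,400,0),sb=(196,163,6,0,300),sf=(298,232,2.41935,400,300))[t]
    return np.array([[u0+(x-ox+.5)/k-.5,v0+(y-oy+.5)/k-.5] for x,y in pts])
E
cat > m1.py <<'E'
from fit import *
T,S=load('top0'),load('side0'); V=dict(top=T,side=S)
def init(name,model,tp,sp,q0):
    f=lambda q:np.r_[(proj(T,W(q,np.array(model[0])))-tp).ravel(),(proj(S,W(q,np.array(model[1])))-sp).ravel()]
    r=least_squares(f,q0,x_scale=[.1,.1,.1,1]); print(name,'picks',r.x.round(4),np.round(r.fun,1).tolist()); return r.x
B=box(-30,30,-16,16,40)
# top view: image up ~ world?  find by rays
bt=onz(T,pix('tb',[(48,59),(124,59),(121,199),(47,199)]),.054); print(bt.round(4).tolist())
bs=onz(S,pix('sb',[(62,384),(165,342),(196,374),(100,410)]),.054); print(bs.round(4).tolist())
ft=onz(T,pix('tf',[(444,24),(779,101),(751,238),(411,161)]),.012); print(ft.round(4).tolist())
fs=onz(S,pix('sf',[(422,380),(549,595),(653,546)]),.012); print(fs.round(4).tolist())
rt=onz(T,pix('tf',[(655,107),(702,117),(690,173),(638,165)]),.073);print(rt.round(4).tolist())
pt=onz(T,[(293,177),(342,177),(342,224),(293,224)],.006); print(pt.round(4).tolist())
E
python3 m1.py
```

```text
[[0.4849, 0.3442, 0.054], [0.4852, 0.3112, 0.054], [0.4259, 0.3104, 0.054], [0.4255, 0.3423, 0.054]]
[[0.4252, 0.3395, 0.054], [0.4819, 0.3414, 0.054], [0.4808, 0.3052, 0.054], [0.4302, 0.3067, 0.054]]
[[0.5736, -0.1111, 0.012], [0.5181, -0.3528, 0.012], [0.421, -0.3279, 0.012], [0.4763, -0.086, 0.012]]
[[0.4738, -0.0912, 0.012], [0.4175, -0.3331, 0.012], [0.5123, -0.3533, 0.012]]
[[0.5106, -0.2435, 0.073], [0.5038, -0.2755, 0.073], [0.4664, -0.2658, 0.073], [0.4719, -0.2306, 0.073]]
[[0.6742, 0.1031, 0.006], [0.6747, -0.0288, 0.006], [0.5478, -0.0278, 0.006], [0.5475, 0.1018, 0.006]]
```

```bash
cat > m2.py <<'E'
from fit import *
import sys
T,S=load('top0'),load('side0'); V=dict(top=T,side=S)
for name in ['both','top','side']:
    v=V if name=='both' else {name:V[name]}; fr=(0,1,2,3) if name=='both' else (0,1,3)
    print('==',name)
    B=box(-30,30,-16,16,40)
    print('block');b=refine([.4555,.327,.014,0.005],dict(top=ring(B),side=[(B[0],B[3]),(B[3],B[2]),(B[2],B[1])]),v,fr)
    D=box(-39,39,-74,74,14)
    print('board');d=refine([.4555,.286,0,0.005],dict(top=ring(D),side=[(D[0],D[3]),(D[0],D[1])]),v,fr)
    F=box(-160,90,-50,50,12); A=box(50,74,-30,30,74); St=box(-160,50,-22,22,30)
    d0=np.array([.2253,.9743]); c=np.array([.4973,-.2195])+d0*.035
    print('fix');f=refine([c[0],c[1],0,1.3435],dict(top=[ (F[0],F[1]),(F[2],F[3]),(F[3],F[0]),(F[1],F[2]),(A[0],A[3])],side=[(F[2],F[3]),(F[3],F[0])]),v,fr)
    print('anvil');a=refine(f,dict(top=ring(A),side=[(A[0],A[3]),(A[1],A[2]),(A[2],A[3])]),v,fr)
    P=box(-65,65,-65,65,6)
    print('pad');p=refine([.611,.037,0,0],dict(top=ring(P),side=ring(P)),v,fr)
    J=box(-15,15,-20,20,73)
    print('jaw');j=refine([.4886,-.254,0,1.3435],dict(top=ring(J),side=ring(J)),v,fr)
    Rm=R.from_rotvec([0,0,f[3]]).as_matrix().T
    print('jaw in fix',((j[:3]-f[:3])@Rm.T.T.T if False else (Rm@(j[:3]-f[:3]))).round(4),'anvil shift',(Rm@(a[:3]-f[:3])).round(4))
E
python3 m2.py
```

```text
== both
block
[0.4554 0.3282 0.0126 0.005 ] deg 0.29 res px [('t', 0.08), ('t', 0.08), ('t', 0.15), ('t', 0.2), ('s', -0.05), ('s', 0.14), ('s', -0.22)]
board
[ 0.4524  0.2876 -0.0148  0.0098] deg 0.56 res px [('t', 1.02), ('t', 1.31), ('t', 0.76), ('t', 0.2), ('s', -0.44), ('s', -0.06)]
fix
[ 0.5035 -0.1859 -0.0117  1.3416] deg 76.87 res px [('t', -1.3), ('t', -0.04), ('t', -0.26), ('t', -0.98), ('t', 0.25), ('s', -0.49), ('s', 0.01)]
anvil
[ 0.5059 -0.1855 -0.0022  1.3423] deg 76.91 res px [('t', -0.61), ('t', 0.35), ('t', 0.11), ('t', 0.15), ('s', -0.21), ('s', 0.03), ('s', -1.38)]
pad
[ 0.6116  0.0369 -0.0044 -0.001 ] deg -0.05 res px [('t', -0.57), ('t', -0.87), ('t', -0.68), ('t', -0.15), ('s', -0.49), ('s', -0.16), ('s', -0.57), ('s', -0.99)]
jaw
[ 0.4863 -0.2573 -0.0022  1.3431] deg 76.95 res px [('t', -0.95), ('t', 0.25), ('t', -1.31), ('t', 0.24), ('s', 0.23), ('s', 0.14), ('s', 0.25), ('s', 0.13)]
jaw in fix [-0.0734  0.0005  0.0096] anvil shift [ 0.0009 -0.0023  0.0095]
== top
block
[0.4557 0.3276 0.014  0.0051] deg 0.29 res px [('t', 0.12), ('t', 0.15), ('t', 0.12), ('t'
[... 585 characters left out ...]
 0.0043  0.    ] anvil shift [-0.0022 -0.0019  0.    ]
== side
block
[0.4544 0.3259 0.014  0.0051] deg 0.29 res px [('s', -0.13), ('s', -0.0), ('s', -0.14)]
board
[0.4478 0.269  0.     0.0081] deg 0.47 res px [('s', 0.0), ('s', -0.0)]
fix
[ 0.4971 -0.1902  0.      1.348 ] deg 77.23 res px [('s', -0.0), ('s', -0.0)]
anvil
[ 0.4976 -0.1854  0.      1.3496] deg 77.33 res px [('s', -0.12), ('s', 0.13), ('s', 0.0)]
pad
[0.6063 0.0328 0.     0.001 ] deg 0.06 res px [('s', -0.49), ('s', -0.57), ('s', -0.76), ('s', -0.42)]
jaw
[ 0.4853 -0.2585  0.      1.3427] deg 76.93 res px [('s', 0.26), ('s', 0.26), ('s', 0.24), ('s', 0.24)]
jaw in fix [-0.0692 -0.0036  0.    ] anvil shift [0.0049 0.0005 0.    ]
```

```bash
cat >> h.py <<'E'
def go(*tg):
    """print the jog row for each target (x,y,z of TCP, yaw of tool y in deg), from the pose now"""
    s=sense(); p=np.array(s['position']); A=R.from_rotvec(s['eef_rot']); 
    y=A.as_matrix()[:,1]; print('now',p.round(4),'yaw',np.degrees(np.arctan2(y[1],y[0])).round(2),'t',round(s['time_s'],2),'F',np.round(s['force'],1),'open',round(s['opening'],4),'grip',round(s['grip_force'],1))
    for x,yy,z,w in tg:
        w=np.radians(w); t=np.c_[[-np.sin(w),np.cos(w),0],[np.cos(w),np.sin(w),0],[0,0,-1]]
        print(np.round(A.inv().apply(np.array([x,yy,z])-p)/.4,4).tolist(),np.round((A.inv()*R.from_matrix(t)).as_rotvec()/2/np.pi,4).tolist())
E
python3 -c "
from h import *
go((.4555,.3275,.13,.3))"
```

```text
now [0.2038 0.5901 0.1936] yaw 70.93 t 0.1 F [ 0.2  1.1 -0.3] open 0.0873 grip 0.0
[-0.8092, -0.4145, 0.1595] [-0.0003, 0.0001, 0.1962]
```

Request:
jog_arm(deltas=[[[-0.809,-0.4145,0.1595],[0,0,0.196],1],[[-0.809,-0.4145,0.1595],[0,0,0.196],1],[[-0.809,-0.4145,0.1595],[0,0,0.196],1],[[-0.809,-0.4145,0.1595],[0,0,0.196],1],[[-0.809,-0.4145,0.1595],[0,0,0.196],1],[[-0.809,-0.4145,0.1595],[0,0,0.196],1],[[-0.809,-0.4145,0.1595],[0,0,0.196],1],[[-0.809,-0.4145,0.1595],[0,0,0.196],1],[[-0.809,-0.4145,0.1595],[0,0,0.196],1],[[-0.809,-0.4145,0.1595],[0,0,0.196],1],[[-0.809,-0.4145,0.1595],[0,0,0.196],1],[[-0.809,-0.4145,0.1595],[0,0,0.196],1]], squeeze=12)

```text
time_s: 1.1
position: [0.4555, 0.3279, 0.1302]
eef_rot: [-2.212, -2.23, 0.002]
force: [-0.0, 0.3, 0.3]
opening: 0.0872
grip_force: 0.0
```

Run:
```python
from h import *
go((.4555,.3275,.13,.3),(.4555,.3275,.085,.3),(.4555,.3275,.022,.3))
t=snap('top','top1');s=snap('side','side1')
a=cv2.imread('pics/top1.png')[190:320,140:310]; b=cv2.imread('pics/side1.png')[60:260,140:320]
f=lambda i,k:cv2.resize(i,None,fx=k,fy=k,interpolation=cv2.INTER_CUBIC)
a=f(a,2.3);b=f(b,2.2);o=np.zeros((440,800,3),np.uint8);o[:a.shape[0],:a.shape[1]]=a;o[:b.shape[0],400:400+b.shape[1]]=b
cv2.imwrite('pics/m1.png',o)
```

```text
now [0.4555 0.3279 0.1302] yaw 0.47 t 1.1 F [-0.   0.3  0.3] open 0.0872 grip 0.0
[-0.0009, 0.0001, 0.0005] [-0.0002, 0.0, 0.0005]
[-0.0009, 0.0002, 0.113] [-0.0002, 0.0, 0.0005]
[-0.0008, 0.0005, 0.2705] [-0.0002, 0.0, 0.0005]
```

View pics/m1.png

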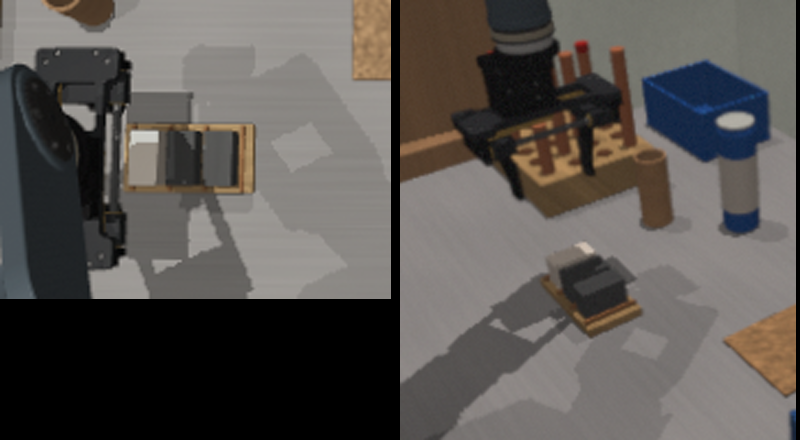

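Run:
```python
from h import *
for n in 'side1','top1':
    s=load(n); print(n,proj(s,[[.4555-.0435,.3279,.1302],[.4555-.0585,.3279,.1302],[.4555+.0435,.3279,.1302],[.4555+.0585,.3279,.1302]]).round(1).tolist())
```

```text
side1 [[198.0, 157.3], [192.9, 159.1], [226.1, 147.2], [230.8, 145.6]]
top1 [[191.8, 277.3], [191.6, 283.8], [193.3, 239.5], [193.6, 233.1]]
```

Request:
jog_arm(deltas=[[[0,0,0.06],[0,0,0.0005],1],[[0,0,0.12],[0,0,0.0005],1],[[0,0,0.17],[0,0,0.0005],1],[[0,0,0.2],[0,0,0.0005],1],[[0,0,0.22],[0,0,0.0005],1],[[0,0,0.24],[0,0,0.0005],1],[[0,0,0.255],[0,0,0.0005],1],[[0,0,0.27],[0,0,0.0005],1],[[0,0,0.28],[0,0,0.0005],1],[[0,0,0.28],[0,0,0.0005],1]])

```text
time_s: 2.03
position: [0.4555, 0.3283, 0.0182]
eef_rot: [-2.217, -2.225, 0.001]
force: [0.9, 1.5, -0.1]
opening: 0.0867
grip_force: 0.0
```

Run:
```python
from h import *
go((.4555,.3278,.018,.3))
t=snap('top','top2');s=snap('side','side2')
a=cv2.imread('pics/top2.png')[220:300,160:270]; b=cv2.imread('pics/side2.png')[130:230,170:280]
f=lambda i,k:cv2.resize(i,None,fx=k,fy=k,interpolation=cv2.INTER_CUBIC)
a=f(a,3.6);b=f(b,3.6);o=np.zeros((440,800,3),np.uint8);o[:a.shape[0],:a.shape[1]]=a;o[:b.shape[0],400:400+b.shape[1]]=b
cv2.imwrite('pics/m2.png',o)
```

```text
now [0.4555 0.3283 0.0182] yaw 0.21 t 2.03 F [ 0.9  1.5 -0.1] open 0.0867 grip 0.0
[-0.0011, -0.0001, 0.0005] [-0.0001, 0.0, -0.0002]
```

View pics/m2.png

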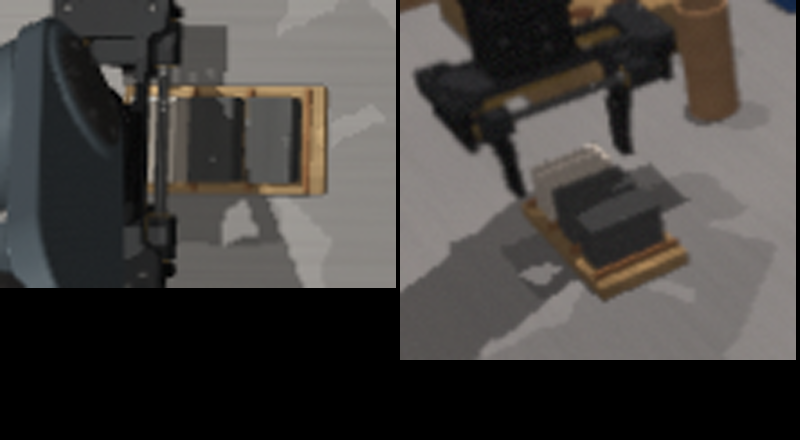

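Request:
jog_arm(deltas=[[[0,0,0],[0,0,0],0.6],[[0,0,0],[0,0,0],0.45],[[0,0,0],[0,0,0],-1],[[0,0,0],[0,0,0],-1],[[0,0,0],[0,0,0],-1],[[0,0,0],[0,0,0],-1],[[0,0,0],[0,0,0],-1],[[0,0,0],[0,0,0],-1],[[0,0,0],[0,0,0],-1]], squeeze=12)

```text
time_s: 2.88
position: [0.456, 0.3283, 0.0188]
eef_rot: [2.218, 2.225, 0.001]
force: [0.4, -0.9, 1.3]
opening: 0.0596
grip_force: 12.0
```

Request:
jog_arm(deltas=[[[0,0,-0.01],[0,0,0],-1],[[0,0,-0.025],[0,0,0],-1],[[0,0,-0.045],[0,0,0],-1],[[0,0,-0.07],[0,0,0],-1],[[0,0,-0.1],[0,0,0],-1],[[0,0,-0.13],[0,0,0],-1],[[0,0,-0.16],[0,0,0],-1],[[0,0,-0.18],[0,0,0],-1],[[0,0,-0.19],[0,0,0],-1],[[0,0,-0.19],[0,0,0],-1]])

```text
time_s: 3.72
position: [0.4565, 0.3286, 0.096]
eef_rot: [2.217, 2.225, 0.004]
force: [0.7, 0.4, -1.3]
opening: 0.0598
grip_force: 12.0
```

Run:
```python
from h import *
go((.612,.037,.094,0),(.612,.037,.03,0))
```

```text
now [0.4565 0.3286 0.096 ] yaw 0.2 t 3.72 F [ 0.7  0.4 -1.3] open 0.0598 grip 12.0
[-0.7304, 0.3862, 0.0052] [0.0004, -0.0002, 0.0006]
[-0.7306, 0.3858, 0.1652] [0.0004, -0.0002, 0.0006]
```

Request:
jog_arm(deltas=[[[-0.03,0.016,0],[0,0,0],-1],[[-0.08,0.042,0],[0,0,0],-1],[[-0.15,0.079,0],[0,0,0],-1],[[-0.22,0.116,0],[0,0,0],-1],[[-0.29,0.153,0],[0,0,0],-1],[[-0.36,0.19,0],[0,0,0],-1],[[-0.43,0.227,0],[0,0,0],-1],[[-0.5,0.264,0],[0,0,0],-1],[[-0.57,0.301,0],[0,0,0],-1],[[-0.64,0.338,0],[0,0,0],-1],[[-0.7,0.37,0],[0,0,0],-1],[[-0.73,0.386,0],[0,0,0],-1]])

```text
time_s: 4.72
position: [0.6128, 0.0324, 0.0938]
eef_rot: [2.22, 2.221, -0.001]
force: [-0.4, -0.1, -1.0]
opening: 0.0598
grip_force: 12.0
```

Request:
jog_arm(deltas=[[[0,0,0.02],[0,0,0],-1],[[0,0,0.05],[0,0,0],-1],[[0,0,0.08],[0,0,0],-1],[[0,0,0.11],[0,0,0],-1],[[0,0,0.135],[0,0,0],-1],[[0,0,0.155],[0,0,0],-1],[[0,0,0.17],[0,0,0],-1],[[0,0,0.18],[0,0,0],-1],[[0,0,0.185],[0,0,0],-1],[[0,0,0.19],[0,0,0],-1],[[0,0,0.19],[0,0,0],-1]])

```text
time_s: 5.63
position: [0.6114, 0.0368, 0.0186]
eef_rot: [2.218, 2.225, 0.0]
force: [0.0, -0.0, -1.3]
opening: 0.0599
grip_force: 12.0
```

Run:
```python
from h import *
go((.612,.037,.012,0))
```

```text
now [0.6114 0.0368 0.0186] yaw 0.19 t 5.63 F [ 0.  -0.  -1.3] open 0.0599 grip 12.0
[0.0006, 0.0016, 0.0166] [0.0001, 0.0, 0.0005]
```

Request:
jog_arm(deltas=[[[0,0,0.003],[0,0,0],-1],[[0,0,0.006],[0,0,0],-1],[[0,0,0.009],[0,0,0],-1],[[0,0,0.012],[0,0,0],-1],[[0,0,0.014],[0,0,0],-1],[[0,0,0.016],[0,0,0],-1],[[0,0,0.016],[0,0,0],-1],[[0,0,0.016],[0,0,0],-1]])

```text
time_s: 6.3
position: [0.6112, 0.0368, 0.0122]
eef_rot: [-2.218, -2.225, 0.0]
force: [-0.5, 0.3, -1.3]
opening: 0.0598
grip_force: 12.0
```

Request:
jog_arm(deltas=[[[0,0,0.002],[0,0,0],-1],[[0,0,0.003],[0,0,0],-1],[[0,0,0.004],[0,0,0],-1],[[0,0,0.005],[0,0,0],-1],[[0,0,0.005],[0,0,0],-1],[[0,0,0.005],[0,0,0],-1]])

```text
time_s: 6.8
position: [0.6112, 0.0368, 0.0108]
eef_rot: [2.217, 2.225, 0.0]
force: [-2.6, 0.6, 4.3]
opening: 0.0601
grip_force: 12.0
```

Request:
jog_arm(deltas=[[[0,0,0],[0,0,0],0.5],[[0,0,0],[0,0,0],0.7],[[0,0,0],[0,0,0],1],[[0,0,0],[0,0,0],1],[[0,0,0],[0,0,0],1],[[0,0,-0.03],[0,0,0],1],[[0,0,-0.1],[0,0,0],1],[[0,0,-0.18],[0,0,0],1],[[0,0,-0.25],[0,0,0],1],[[0,0,-0.3],[0,0,0],1],[[0,0,-0.3],[0,0,0],1]])

```text
time_s: 7.72
position: [0.615, 0.0365, 0.1363]
eef_rot: [2.211, 2.219, 0.011]
force: [0.6, -0.3, 0.1]
opening: 0.0872
grip_force: 0.0
```

Run:
```python
from fit import *
go((.611,.037,.13,-90))
T,S=snap('top','top3'),snap('side','side3'); V=dict(top=T,side=S); B=box(-30,30,-16,16,40)
L=[(B[0],B[3]),(B[3],B[2]),(B[2],B[1])]
refine([.611,.037,.006,0],dict(top=ring(B),side=L),V)
refine([.611,.037,.006,0],dict(side=L),dict(side=S),(0,1,3))
refine([.611,.037,.006,0],dict(top=ring(B)),dict(top=T),(0,1,3))
```

```text
now [0.615  0.0365 0.1363] yaw 0.2 t 7.72 F [ 0.6 -0.3  0.1] open 0.0872 grip 0.0
[0.0013, -0.0102, 0.0155] [0.0015, -0.0012, 0.2506]
[5.994e-01 3.230e-02 1.690e-02 5.000e-04] deg 0.03 res px [('t', -0.69), ('t', -0.74), ('t', -1.32), ('t', -1.29), ('s', -0.18), ('s', -0.1), ('s', -0.1)]
[0.6079 0.0431 0.006  0.0016] deg 0.09 res px [('s', -0.11), ('s', 0.0), ('s', -0.12)]
[ 5.979e-01  3.360e-02  6.000e-03 -4.000e-04] deg -0.02 res px [('t', -1.14), ('t', -1.35), ('t', -1.14), ('t', -1.18)]
```

Request:
jog_arm(deltas=[[[0,-0.009,0.01],[0,0,0.2505],1],[[0,-0.009,0.01],[0,0,0.2505],1],[[0,-0.009,0.01],[0,0,0.2505],1],[[0,-0.009,0.01],[0,0,0.2505],1],[[0,-0.009,0.01],[0,0,0.2505],1],[[0,-0.009,0.01],[0,0,0.2505],1],[[0,-0.009,0.01],[0,0,0.2505],1],[[0,-0.009,0.01],[0,0,0.2505],1],[[0,-0.009,0.01],[0,0,0.2505],1],[[0,-0.009,0.01],[0,0,0.2505],1],[[0,-0.009,0.01],[0,0,0.2505],1],[[0,-0.009,0.01],[0,0,0.2505],1]])

```text
time_s: 8.82
position: [0.6061, 0.0369, 0.1244]
eef_rot: [-3.139, -0.107, 0.006]
force: [0.6, 0.0, 0.0]
opening: 0.0869
grip_force: 0.0
```

Request:
jog_arm(deltas=[[[0,0,0],[0,0,0.005],1],[[0,0,0],[0,0,0.005],1],[[0,0,0],[0,0,0.005],1],[[0,0,0],[0,0,0.005],1]])

```text
time_s: 9.15
position: [0.6069, 0.0369, 0.1254]
eef_rot: [-3.141, -0.068, 0.003]
force: [-0.5, -0.5, 1.2]
opening: 0.0872
grip_force: 0.0
```

Run:
```python
from h import *
go((.6112,.0365,.13,-90),(.6112,.0365,.015,-90))
```

```text
now [0.6069 0.0369 0.1254] yaw -87.5 t 9.15 F [-0.5 -0.5  1.2] open 0.0872 grip 0.0
[0.0107, 0.0014, -0.0116] [-0.0, 0.0003, 0.0069]
[0.0113, 0.0015, 0.2759] [-0.0, 0.0003, 0.0069]
```

Request:
jog_arm(deltas=[[[0.011,0.001,0],[0,0,0.007],1],[[0.011,0.001,0.05],[0,0,0.007],1],[[0.011,0.001,0.1],[0,0,0.007],1],[[0.011,0.001,0.14],[0,0,0.007],1],[[0.011,0.001,0.17],[0,0,0.007],1],[[0.011,0.001,0.17],[0,0,0.007],1],[[0.011,0.001,0.17],[0,0,0.007],1],[[0.011,0.001,0.17],[0,0,0.007],1]])

```text
time_s: 9.82
position: [0.6128, 0.0365, 0.0589]
eef_rot: [3.141, -0.002, 0.002]
force: [-0.0, -0.1, -0.0]
opening: 0.0868
grip_force: 0.0
```

Run:
```python
from h import *
go((.6112,.0365,.015,-90))
t=snap('top','top4');s=snap('side','side4')
a=cv2.imread('pics/top4.png')[150:260,260:370]; b=cv2.imread('pics/side4.png')[130:250,260:380]
f=lambda i,k:cv2.resize(i,None,fx=k,fy=k,interpolation=cv2.INTER_CUBIC)
a=f(a,3.6);b=f(b,3.3);o=np.zeros((400,800,3),np.uint8);o[:a.shape[0],:a.shape[1]]=a;o[:b.shape[0],400:400+b.shape[1]]=b
cv2.imwrite('pics/m4.png',o)
```

```text
now [0.6128 0.0365 0.0589] yaw -90.06 t 9.82 F [-0.  -0.1 -0. ] open 0.0868 grip 0.0
[-0.004, 0.0, 0.1098] [0.0, -0.0002, -0.0002]
```

View pics/m4.png

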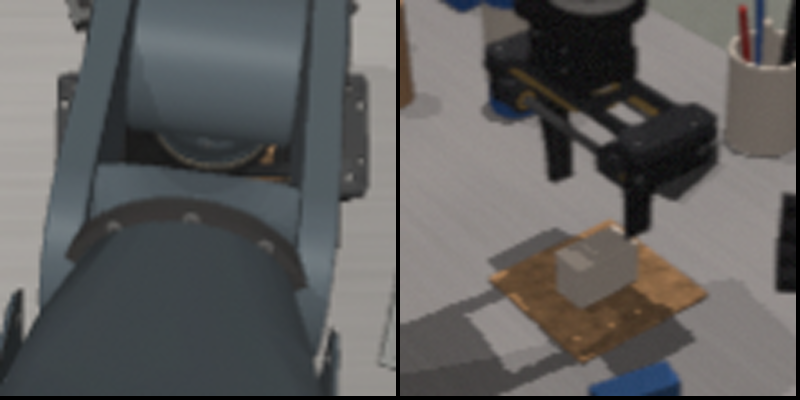

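Request:
jog_arm(deltas=[[[-0.003,0,0.03],[0,0,0],1],[[-0.003,0,0.06],[0,0,0],1],[[-0.003,0,0.085],[0,0,0],1],[[-0.003,0,0.1],[0,0,0],1],[[-0.003,0,0.107],[0,0,0],1],[[-0.003,0,0.108],[0,0,0],0.3],[[-0.003,0,0.108],[0,0,0],0.1],[[-0.003,0,0.108],[0,0,0],-0.1],[[-0.003,0,0.108],[0,0,0],-0.1],[[-0.003,0,0.108],[0,0,0],-0.1]])

```text
time_s: 10.75
position: [0.6112, 0.0365, 0.0155]
eef_rot: [3.141, -0.002, 0.001]
force: [0.3, 0.2, 0.3]
opening: 0.0614
grip_force: 0.0
```

Request:
jog_arm(deltas=[[[0,0,0],[0,0,0],-0.2],[[0,0,0],[0,0,0],-1],[[0,0,0],[0,0,0],-1],[[0,0,0],[0,0,0],-1],[[0,0,0],[0,0,0],-1],[[0,0,0],[0,0,0],-1],[[0,0,0],[0,0,0],-1]], squeeze=12)

```text
time_s: 11.33
position: [0.6108, 0.0365, 0.0151]
eef_rot: [3.142, -0.002, -0.0]
force: [0.2, 0.1, 0.8]
opening: 0.0317
grip_force: 12.0
```

Request:
jog_arm(deltas=[[[0,0,-0.01],[0,0,0],-1],[[0,0,-0.03],[0,0,0],-1],[[0,0,-0.06],[0,0,0],-1],[[0,0,-0.1],[0,0,0],-1],[[0,0,-0.15],[0,0,0],-1],[[0,0,-0.2],[0,0,0],-1],[[0,0,-0.24],[0,0,0],-1],[[0,0,-0.26],[0,0,0],-1],[[0,0,-0.26],[0,0,0],-1],[[0,0,-0.26],[0,0,0],-1]])

```text
time_s: 12.17
position: [0.6108, 0.0366, 0.1196]
eef_rot: [3.141, -0.002, 0.001]
force: [-0.4, -0.0, -1.8]
opening: 0.0315
grip_force: 12.0
```

Run:
```python
from fit import *
go((.5098,-.1694,.12,-13.05))
T,S=load('top0'),load('side0')
St=box(-60,48,-22,22,30); A=box(50,74,-30,30,74)
print('strip sides');refine([.506,-.185,0,1.343],dict(top=[(St[0],St[1]),(St[2],St[3])]),dict(top=T),(0,3))
print('strip end');St=box(-160,48,-22,22,30);refine([.506,-.185,0,1.343],dict(top=[(St[0],St[1]),(St[2],St[3]),(St[3],St[0])]),dict(top=T),(0,1,3))
F=box(-160,90,-50,50,0)
print('base bottom/top');refine([.506,-.185,0,1.343],dict(top=ring(F)),dict(top=T),(0,1,3))
F=box(-160,90,-50,50,12);refine([.506,-.185,0,1.343],dict(top=ring(F)),dict(top=T),(0,1,3),rad=(2,2,2,1.5))
```

```text
now [0.6108 0.0366 0.1196] yaw -90.07 t 12.17 F [-0.4 -0.  -1.8] open 0.0315 grip 12.0
[-0.252, 0.5154, -0.0011] [0.0001, -0.0001, -0.2139]
strip sides
[ 0.5042 -0.185   0.      1.343 ] deg 76.95 res px [('t', -0.75), ('t', -0.72)]
strip end
[ 0.5072 -0.1758  0.      1.3432] deg 76.96 res px [('t', -0.78), ('t', -0.75), ('t', -0.0)]
base bottom/top
[ 0.5037 -0.1938  0.      1.3433] deg 76.96 res px [('t', -1.08), ('t', 1.1), ('t', -0.95), ('t', 1.31)]
[ 0.5052 -0.1828  0.      1.3432] deg 76.96 res px [('t', -0.8), ('t', -0.12), ('t', -0.73), ('t', -0.13)]
```

Request:
jog_arm(deltas=[[[-0.02,0.04,0],[0,0,-0.019],-1],[[-0.04,0.09,0],[0,0,-0.038],-1],[[-0.065,0.135,0],[0,0,-0.057],-1],[[-0.09,0.18,0],[0,0,-0.076],-1],[[-0.11,0.225,0],[0,0,-0.095],-1],[[-0.13,0.27,0],[0,0,-0.114],-1],[[-0.155,0.315,0],[0,0,-0.133],-1],[[-0.175,0.36,0],[0,0,-0.152],-1],[[-0.2,0.405,0],[0,0,-0.171],-1],[[-0.22,0.45,0],[0,0,-0.19],-1],[[-0.24,0.49,0],[0,0,-0.209],-1],[[-0.254,0.5165,0],[0,0,-0.214],-1]])

```text
time_s: 13.17
position: [0.5072, -0.1709, 0.1177]
eef_rot: [-2.454, -1.958, 0.002]
force: [0.5, 0.1, -0.3]
opening: 0.0316
grip_force: 12.0
```

Request:
jog_arm(deltas=[[[0,0,0],[0,0,0],-1],[[0,0,0],[0,0,0],-1],[[0,0,0],[0,0,0],-1]])

```text
time_s: 13.42
position: [0.5087, -0.1691, 0.1184]
eef_rot: [-2.459, -1.953, 0.0]
force: [0.0, 0.8, -1.6]
opening: 0.0316
grip_force: 12.0
```

Run:
```python
from h import *
go((.5090,-.1700,.052,-13.05),(.5090,-.1700,.040,-13.05))
```

```text
now [ 0.5087 -0.1691  0.1184] yaw -13.09 t 13.42 F [ 0.   0.8 -1.6] open 0.0316 grip 12.0
[-0.0022, 0.0015, 0.1659] [-0.0002, -0.0001, -0.0001]
[-0.0022, 0.0015, 0.1959] [-0.0002, -0.0001, -0.0001]
```

Request:
jog_arm(deltas=[[[-0.002,0.0015,0.03],[0,0,0],-1],[[-0.002,0.0015,0.06],[0,0,0],-1],[[-0.002,0.0015,0.09],[0,0,0],-1],[[-0.002,0.0015,0.115],[0,0,0],-1],[[-0.002,0.0015,0.14],[0,0,0],-1],[[-0.002,0.0015,0.16],[0,0,0],-1],[[-0.002,0.0015,0.172],[0,0,0],-1],[[-0.002,0.0015,0.18],[0,0,0],-1],[[-0.002,0.0015,0.183],[0,0,0],-1],[[-0.002,0.0015,0.183],[0,0,0],-1],[[-0.002,0.0015,0.183],[0,0,0],-1]])

```text
time_s: 14.33
position: [0.5097, -0.171, 0.0462]
eef_rot: [2.459, 1.954, 0.0]
force: [0.2, -0.6, -2.0]
opening: 0.0316
grip_force: 12.0
```

Run:
```python
from fit import *
go((.5090,-.1700,.040,-13.05))
s=snap('side','side5')
b=cv2.imread('pics/side5.png')[230:350,280:440]
cv2.imwrite('pics/m5.png',cv2.resize(b,None,fx=5,fy=5,interpolation=cv2.INTER_CUBIC))
```

```text
now [ 0.5097 -0.171   0.0462] yaw -13.04 t 14.33 F [ 0.2 -0.6 -2. ] open 0.0316 grip 12.0
[0.0022, -0.0023, 0.0155] [0.0001, 0.0, 0.0]
```

View pics/m5.png

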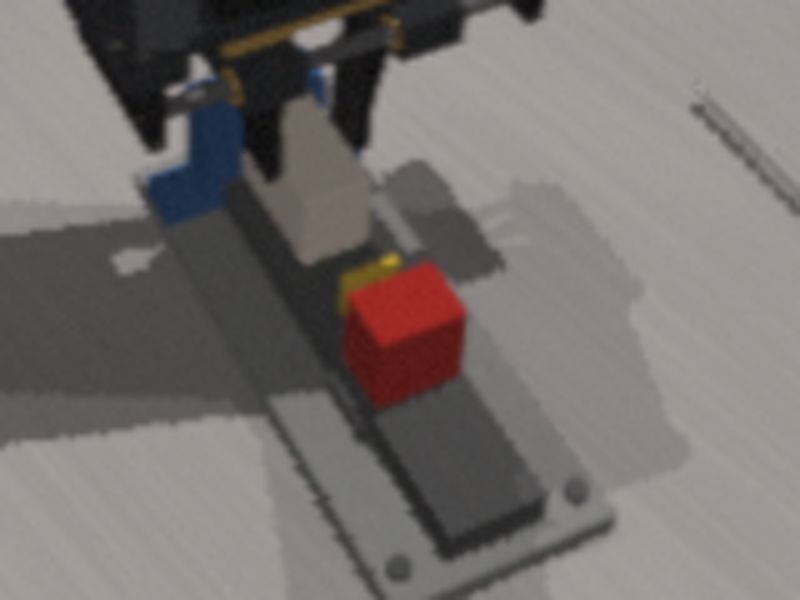

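Request:
jog_arm(deltas=[[[0,0,0.004],[0,0,0],-1],[[0,0,0.008],[0,0,0],-1],[[0,0,0.011],[0,0,0],-1],[[0,0,0.013],[0,0,0],-1],[[0,0,0.014],[0,0,0],-1],[[0,0,0.015],[0,0,0],-1],[[0,0,0.015],[0,0,0],-1],[[0,0,0.015],[0,0,0],-1]])

```text
time_s: 15.05
position: [0.5094, -0.1708, 0.0398]
eef_rot: [-2.459, -1.955, 0.0]
force: [-0.2, -0.5, -1.6]
opening: 0.0317
grip_force: 12.0
```

Request:
jog_arm(deltas=[[[0,0,0.001],[0,0,0],-1],[[0,0,0.002],[0,0,0],-1],[[0,0,0.003],[0,0,0],-1],[[0,0,0.004],[0,0,0],-1],[[0,0,0.004],[0,0,0],-1],[[0,0,0.004],[0,0,0],-1]])

```text
time_s: 15.55
position: [0.5096, -0.1709, 0.039]
eef_rot: [2.459, 1.955, 0.0]
force: [0.2, 0.2, 5.3]
opening: 0.0318
grip_force: 12.0
```

Request:
jog_arm(deltas=[[[0,0,0],[0,0,0],0],[[0,0,0],[0,0,0],0.3],[[0,0,0],[0,0,0],0.3],[[0,0,0],[0,0,0],0.3],[[0,0,-0.02],[0,0,0],0.3],[[0,0,-0.07],[0,0,0],0.3],[[0,0,-0.15],[0,0,0],0.3],[[0,0,-0.24],[0,0,0],0.3],[[0,0,-0.3],[0,0,0],0.3],[[0.1,0,-0.3],[0,0,0],0.3],[[0.2,0,-0.3],[0,0,0],0.3],[[0.3,0,-0.3],[0,0,0],0.3]])

```text
time_s: 16.55
position: [0.537, -0.0534, 0.1597]
eef_rot: [2.46, 1.951, 0.002]
force: [0.1, -1.2, -0.0]
opening: 0.0566
grip_force: 0.0
```

Request:
jog_arm(deltas=[[[0.1,0,0],[0,0,0],-1],[[0.2,0,0],[0,0,0],-1],[[0.3,0,0],[0,0,0],-1],[[0.35,0,0],[0,0,0],-1],[[0.35,0,0],[0,0,0],-1]])

```text
time_s: 16.97
position: [0.5685, 0.087, 0.1588]
eef_rot: [-2.454, -1.961, -0.003]
force: [-0.1, -0.4, 0.3]
opening: 0.0316
grip_force: 0.0
```

Run:
```python
from fit import *
go((.5090,-.1700,.040,-13.05))
T,S=snap('top','top6'),snap('side','side6')
B=box(-30,30,-16,16,40)
q0=[.5095,-.1708,.03,1.3432]
print('block');refine(q0,dict(top=ring(B)),dict(top=T),(0,1,3)); refine(q0,dict(side=[(B[0],B[3]),(B[0],B[1]),(B[2],B[3])]),dict(side=S),(0,1,3))
a=cv2.imread('pics/top6.png')[208:278,362:470]; b=cv2.imread('pics/side6.png')[232:356,298:410]
f=lambda i,k:cv2.resize(i,None,fx=k,fy=k,interpolation=cv2.INTER_CUBIC)
a=f(a,4);b=f(b,3.2);o=np.zeros((400,800,3),np.uint8);o[:a.shape[0],:a.shape[1]]=a;o[:b.shape[0],440:440+b.shape[1]]=b
cv2.imwrite('pics/m6.png',o)
```

```text
now [0.5685 0.087  0.1588] yaw -12.74 t 16.97 F [-0.1 -0.4  0.3] open 0.0316 grip 0.0
[-0.6599, -0.0039, 0.2958] [0.0002, -0.0003, 0.0009]
block
[ 0.5097 -0.1699  0.03    1.3432] deg 76.96 res px [('t', 0.02), ('t', 0.01), ('t', 0.02), ('t', 0.01)]
[ 0.5071 -0.1711  0.03    1.3449] deg 77.06 res px [('s', -0.0), ('s', 0.0), ('s', 0.0)]
```

View pics/m6.png

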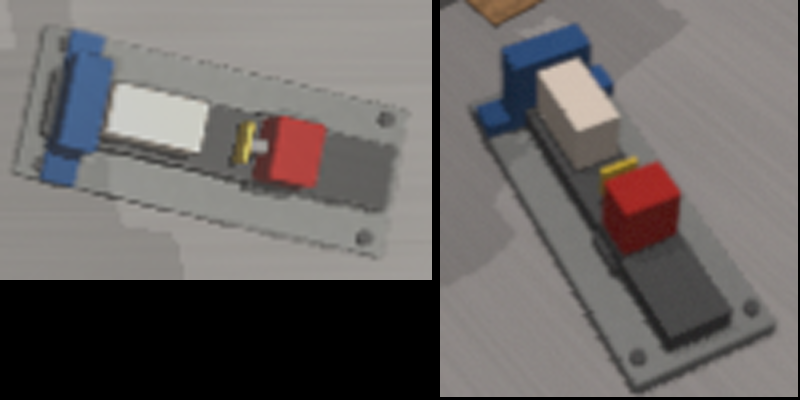

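Run:
```python
from fit import *
q=np.array([.5066,-.1856,0,1.3432])
T,S=load('top6'),load('side6')
y=np.arange(-.034,.0341,.002)
for n,s in (('top',T),('side',S)):
  for x0,x1 in ((-.030,-.016),(-.15,-.11)):
    xs=np.linspace(x0,x1,12); P=np.array([[x,v,.03] for v in y for x in xs]); p=proj(s,W(q,P)).astype(np.float32)
    g=np.asarray(s['image'],np.float32).mean(2)
    v=cv2.remap(g,p[:,0].reshape(1,-1),p[:,1].reshape(1,-1),cv2.INTER_LINEAR).reshape(len(y),-1).mean(1)
    print(n,x0,[(round(a*1000),int(b)) for a,b in zip(y,v)])
# jaw rear top edge & red nose, fixture frame, at z=.073, y=0
  
xs=np.arange(-.11,-.02,.001)
for z in (.073,):
    P=np.array([[x,v,z] for x in xs for v in np.linspace(-.012,.012,9)]); p=proj(T,W(q,P)).astype(np.float32)
    im=np.asarray(T['image'],np.float32); v=cv2.remap(im,p[:,0].reshape(1,-1),p[:,1].reshape(1,-1),cv2.INTER_LINEAR).reshape(len(xs),9,3).mean(1)
    print('jaw',[(round(a*1000),int(b[0]-b[1])) for a,b in zip(xs,v) if -.105<a<-.05][::2])
    ys=np.arange(-.03,.0301,.002)
    P=np.array([[x,v,z] for v in ys for x in np.linspace(-.085,-.065,9)]); p=proj(T,W(q,P)).astype(np.float32)
    v=cv2.remap(im,p[:,0].reshape(1,-1),p[:,1].reshape(1,-1),cv2.INTER_LINEAR).reshape(len(ys),9,3).mean(1)
    print('jaw y',[(round(a*1000),int(b[0]-b[1])) for a,b in zip(ys,v)])
```

```text
top -0.03 [(-34, 142), (-32, 142), (-30, 143), (-28, 143), (-26, 143), (-24, 140), (-22, 135), (-20, 141), (-18, 152), (-16, 153), (-14, 152), (-12, 153), (-10, 153), (-8, 151), (-6, 150), (-4, 151), (-2, 153), (0, 156), (2, 154), (4, 152), (6, 150), (8, 151), (10, 151), (12, 130), (14, 100), (16, 98), (18, 98), (20, 100), (22, 95), (24, 84), (26, 119), (28, 143), (30, 143), (32, 144), (34, 144)]
top -0.15 [(-34, 127), (-32, 131), (-30, 137), (-28, 139), (-26, 139), (-24, 137), (-22, 128), (-20, 108), (-18, 99), (-16, 97), (-14, 98), (-12, 98), (-10, 98), (-8, 97), (-6, 96), (-4, 96), (-2, 97), (0, 97), (2, 96), (4, 97), (6, 97), (8, 97), (10, 97), (12, 96), (14, 96), (16, 96), (18, 96), (20, 97), (22, 93), (24, 101), (26, 122), (28, 138), (30, 142), (32, 142), (34, 142)]
side -0.03 [(-34, 119), (-32, 119), (-30, 118), (-28, 118), (-26, 118), (-24, 118), (-22, 115), (-20, 108), (-18, 97), (-16, 90), (-14, 89), (-12, 90), (-10, 90), (-8, 89), (-6, 88), (-4, 88), (-2, 89), (0, 89), (2, 82), (4, 73), (6, 69), (8, 68), (10, 69), (12, 69), (14, 69), (16, 71), (18, 72), (20, 72), (22, 72),
[... 382 characters left out ...]
4, 68), (26, 49), (28, 38), (30, 44), (32, 71), (34, 105)]
jaw [(-104, 1), (-102, 1), (-100, 1), (-98, 1), (-96, 1), (-94, 0), (-92, 1), (-90, 15), (-88, 57), (-86, 97), (-84, 108), (-82, 108), (-80, 109), (-78, 109), (-76, 109), (-74, 109), (-72, 109), (-70, 109), (-68, 109), (-66, 110), (-64, 110), (-62, 109), (-60, 93), (-58, 64), (-56, 41), (-54, 31), (-52, 25)]
jaw y [(-30, 0), (-28, 0), (-26, 0), (-24, 0), (-22, 0), (-20, 9), (-18, 57), (-16, 104), (-14, 109), (-12, 109), (-10, 108), (-8, 108), (-6, 109), (-4, 109), (-2, 109), (0, 109), (2, 109), (4, 108), (6, 108), (8, 109), (10, 109), (12, 109), (14, 109), (16, 109), (18, 107), (20, 94), (22, 52), (24, 20), (26, 7), (28, 1), (30, 0)]
```

Run:
```python
from h import *
go((.4785,-.3002,.159,-13.05))
```

```text
now [0.5677 0.0832 0.1585] yaw -12.89 t 17.07 F [ 0.3 -0.8 -0.2] open 0.0229 grip 0.0
[-0.9841, -0.0036, -0.0008] [0.0, 0.0001, 0.0004]
```

Request:
jog_arm(deltas=[[[-0.06,0,0],[0,0,0],-1],[[-0.14,0,0],[0,0,0],-1],[[-0.23,0,0],[0,0,0],-1],[[-0.32,0,0],[0,0,0],-1],[[-0.41,-0.001,0],[0,0,0],-1],[[-0.5,-0.002,0],[0,0,0],-1],[[-0.59,-0.002,0],[0,0,0],-1],[[-0.68,-0.003,0],[0,0,0],-1],[[-0.77,-0.003,0],[0,0,0],-1],[[-0.86,-0.003,0],[0,0,0],-1],[[-0.94,-0.0035,0],[0,0,0],-1],[[-0.984,-0.0035,0],[0,0,0],-1]])

```text
time_s: 18.07
position: [0.4757, -0.3061, 0.1586]
eef_rot: [2.463, 1.947, -0.002]
force: [-0.6, 0.2, 0.1]
opening: 0.0005
grip_force: 0.0
```

Request:
jog_arm(deltas=[[[0,0,0],[0,0,0],-1],[[0,0,0],[0,0,0],-1],[[0,0,0],[0,0,0],-1],[[0,0,0.04],[0,0,0],-1],[[0,0,0.1],[0,0,0],-1],[[0,0,0.16],[0,0,0],-1],[[0,0,0.2],[0,0,0],-1],[[0,0,0.22],[0,0,0],-1],[[0,0,0.22],[0,0,0],-1],[[0,0,0.22],[0,0,0],-1]])

```text
time_s: 18.9
position: [0.4781, -0.2999, 0.0704]
eef_rot: [-2.458, -1.956, -0.0]
force: [-0.0, -0.0, 0.1]
opening: 0.0004
grip_force: 0.0
```

```bash
cat >> h.py <<'E'
def fx():
    s=sense(); p=s['position']; d=np.array([.2258,.9742]); print('x_fix tcp mm',round(1000*(p[:2]@d+.0664),1),'lat off',round(1000*(-p[0]*d[1]+p[1]*d[0]+.5339),1),'push N',round(float(-np.array(s['force'])[:2]@d),1))
E
python3 - <<'E'
from h import *
go((.4785,-.3002,.042,-13.05)); fx()
E
```

```text
now [ 0.4781 -0.2999  0.0704] yaw -12.97 t 18.9 F [-0.  -0.   0.1] open 0.0004 grip 0.0
[-0.0005, 0.0012, 0.0711] [-0.0001, -0.0, 0.0002]
x_fix tcp mm -117.8 lat off 0.4 push N 0.0
```

Request:
jog_arm(deltas=[[[0,0.001,0.03],[0,0,0],-1],[[0,0.001,0.055],[0,0,0],-1],[[0,0.001,0.07],[0,0,0],-1],[[0,0.001,0.07],[0,0,0],-1],[[0.01,0.001,0.07],[0,0,0],-1],[[0.02,0.001,0.07],[0,0,0],-1],[[0.028,0.001,0.07],[0,0,0],-1],[[0.035,0.001,0.07],[0,0,0],-1],[[0.04,0.001,0.07],[0,0,0],-1],[[0.04,0.001,0.07],[0,0,0],-1],[[0.04,0.001,0.07],[0,0,0],-1]])

```text
time_s: 19.82
position: [0.482, -0.2851, 0.0424]
eef_rot: [2.459, 1.955, -0.0]
force: [0.4, 0.8, -0.4]
opening: 0.0001
grip_force: 0.0
```

Request:
jog_arm(deltas=[[[0.003,0,0],[0,0,0],-1],[[0.006,0,0],[0,0,0],-1],[[0.009,0,0],[0,0,0],-1],[[0.01,0,0],[0,0,0],-1],[[0.01,0,0],[0,0,0],-1]])

```text
time_s: 20.23
position: [0.4827, -0.2824, 0.0423]
eef_rot: [2.457, 1.955, -0.002]
force: [-2.7, -4.3, -0.2]
opening: -0.0
grip_force: 2.4
```

Run:
```python
from h import *
go(); fx()
```

```text
now [ 0.4827 -0.2824  0.0423] yaw -13.0 t 20.23 F [-2.7 -4.3 -0.2] open -0.0 grip 2.4
x_fix tcp mm -99.7 lat off -0.1 push N 4.8
```

Request:
jog_arm(deltas=[[[0.004,0,0],[0,0,0],-1],[[0.008,0,0],[0,0,0],-1],[[0.012,0,0],[0,0,0],-1],[[0.016,0,0],[0,0,0],-1],[[0.02,0,0],[0,0,0],-1],[[0.024,0,0],[0,0,0],-1],[[0.028,0,0],[0,0,0],-1],[[0.032,0,0],[0,0,0],-1],[[0.036,0,0],[0,0,0],-1],[[0.04,0,0],[0,0,0],-1],[[0.044,0,0],[0,0,0],-1],[[0.044,0,0],[0,0,0],-1]])

```text
time_s: 21.23
position: [0.4865, -0.2665, 0.0424]
eef_rot: [2.456, 1.955, -0.004]
force: [-4.3, -7.4, -1.1]
opening: 0.0006
grip_force: 4.2
```

Run:
```python
from h import *
go(); fx()
```

```text
now [ 0.4865 -0.2665  0.0424] yaw -12.96 t 21.23 F [-4.3 -7.4 -1.1] open 0.0006 grip 4.2
x_fix tcp mm -83.3 lat off -0.2 push N 8.2
```

Request:
jog_arm(deltas=[[[0.004,0,0],[0,0,0],-1],[[0.008,0,0],[0,0,0],-1],[[0.012,0,0],[0,0,0],-1],[[0.016,0,0],[0,0,0],-1],[[0.02,0,0],[0,0,0],-1],[[0.024,0,0],[0,0,0],-1],[[0.024,0,0],[0,0,0],-1]])

```text
time_s: 21.82
position: [0.4887, -0.2571, 0.0424]
eef_rot: [2.456, 1.955, -0.004]
force: [-4.0, -7.2, 0.4]
opening: 0.0006
grip_force: 4.2
```

Run:
```python
from h import *
go(); fx()
```

```text
now [ 0.4887 -0.2571  0.0424] yaw -12.96 t 21.82 F [-4.  -7.2  0.4] open 0.0006 grip 4.2
x_fix tcp mm -73.7 lat off -0.2 push N 7.9
```

Request:
jog_arm(deltas=[[[0.003,0,0],[0,0,0],-1],[[0.006,0,0],[0,0,0],-1],[[0.009,0,0],[0,0,0],-1],[[0.012,0,0],[0,0,0],-1],[[0.015,0,0],[0,0,0],-1],[[0.0175,0,0],[0,0,0],-1],[[0.0175,0,0],[0,0,0],-1]])

```text
time_s: 22.4
position: [0.4902, -0.2506, 0.0424]
eef_rot: [2.455, 1.955, -0.004]
force: [-4.8, -8.8, -0.7]
opening: 0.0005
grip_force: 4.7
```

Run:
```python
from fit import *
go(); fx()
S=snap('side','side7'); B=box(-30,30,-16,16,40)
for n in ('side6','side7'):
    refine([.508,-.169,.03,1.3432],dict(side=[(B[0],B[3]),(B[0],B[1]),(B[2],B[3])]),dict(side=load(n)),(0,1,3))
```

```text
now [ 0.4902 -0.2506  0.0424] yaw -12.95 t 22.4 F [-4.8 -8.8 -0.7] open 0.0005 grip 4.7
x_fix tcp mm -67.0 lat off -0.2 push N 9.7
[ 0.5072 -0.1713  0.03    1.3433] deg 76.97 res px [('s', -0.0), ('s', 0.01), ('s', 0.01)]
[ 0.5218 -0.1695  0.03    1.3337] deg 76.42 res px [('s', 0.0), ('s', -0.13), ('s', -0.12)]
```

Request:
jog_arm(deltas=[[[0.002,0,0],[0,0,0],-1],[[0.004,0,0],[0,0,0],-1],[[0.006,0,0],[0,0,0],-1],[[0.008,0,0],[0,0,0],-1],[[0.01,0,0],[0,0,0],-1],[[0.0115,0,0],[0,0,0],-1],[[0.0115,0,0],[0,0,0],-1]])

```text
time_s: 23.03
position: [0.4912, -0.2466, 0.0425]
eef_rot: [2.455, 1.955, -0.005]
force: [-5.7, -9.4, -1.4]
opening: 0.0004
grip_force: 5.4
```

Run:
```python
from h import *
go(); fx()
```

```text
now [ 0.4912 -0.2466  0.0425] yaw -12.93 t 23.03 F [-5.7 -9.4 -1.4] open 0.0004 grip 5.4
x_fix tcp mm -62.9 lat off -0.3 push N 10.4
```

Request:
jog_arm(deltas=[[[-0.01,0,0],[0,0,0],-1],[[-0.03,0,0],[0,0,0],-1],[[-0.06,0,0],[0,0,0],-1],[[-0.1,0,-0.05],[0,0,0],-1],[[-0.15,0,-0.12],[0,0,0],-1],[[-0.22,0,-0.2],[0,0,0],-1],[[-0.3,0,-0.25],[0,0,0],-1],[[-0.38,0,-0.25],[0,0,0],-1],[[-0.45,0,-0.25],[0,0,0],-1],[[-0.5,0,-0.25],[0,0,0],-1],[[-0.5,0,-0.25],[0,0,0],-1]])

```text
time_s: 23.95
position: [0.4455, -0.4438, 0.1427]
eef_rot: [2.46, 1.947, -0.001]
force: [0.5, -0.4, -0.4]
opening: 0.0004
grip_force: 0.0
```

```bash
cat > prof.py <<'E'
from fit import *
import sys
n=sys.argv[1]
go(); T,S=snap('top','top'+n),snap('side','side'+n); B=box(-30,30,-16,16,40)
q=np.array([.5066,-.1856,0,1.3432])
d=np.array([.2258,.9742])
for s in (T,):
    b=refine([.5105,-.166,.03,1.3432],dict(top=ring(B)),dict(top=s),(0,1,3)); print('block x_fix',1000*(b[:2]@d+.0664),'lat',1000*(-b[0]*d[1]+b[1]*d[0]+.5339))
im=np.asarray(T['image'],np.float32); xs=np.arange(-.1,.06,.0005)
for z,h,lab in ((.073,.012,'jaw red'),(.07,.010,'z.07')):
    P=np.array([[x,v,z] for x in xs for v in np.linspace(-h,h,9)]); p=proj(T,W(q,P)).astype(np.float32)
    v=cv2.remap(im,p[:,0].reshape(1,-1),p[:,1].reshape(1,-1),cv2.INTER_LINEAR).reshape(len(xs),9,3).mean(1); r=v[:,0]-v[:,1]
    i=np.where(r>55)[0]; print(lab,'red from',xs[i[0]]*1000,'to',xs[i[-1]]*1000)
b1=cv2.imread(f'pics/top{n}.png')[208:278,362:470]; b2=cv2.imread(f'pics/side{n}.png')[232:332,298:398]
f=lambda i,k:cv2.resize(i,None,fx=k,fy=k,interpolation=cv2.INTER_CUBIC)
a=f(b1,4);b=f(b2,3.6);o=np.zeros((400,800,3),np.uint8);o[:a.shape[0],:a.shape[1]]=a;o[:b.shape[0],440:440+b.shape[1]]=b
cv2.imwrite(f'pics/m{n}.png',o)
E
python3 prof.py 8
```

```text
now [ 0.4455 -0.4438  0.1427] yaw -13.27 t 23.95 F [ 0.5 -0.4 -0.4] open 0.0004 grip 0.0
[ 0.5107 -0.1664  0.03    1.3432] deg 76.96 res px [('t', 0.23), ('t', -0.12), ('t', 0.23), ('t', -0.12)]
block x_fix 19.610895329531434 lat -1.2065075792001556
jaw red red from -51.499999999999964 to -21.999999999999936
z.07 red from -52.499999999999964 to -22.499999999999936
```

View pics/m8.png

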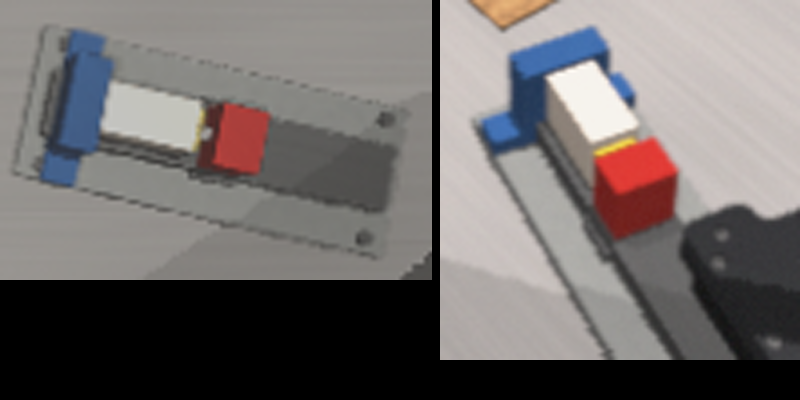

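Run:
```python
from h import *
fx()
d=np.array([.2258,.9742]); l=np.array([-.9742,.2258])
P=lambda x,z:(*(d*(x-.0664)+l*-.5339),z,-13.05)
go(P(-.1,.0425),P(-.068,.0425))
```

```text
x_fix tcp mm -260.4 lat off 0.6 push N -0.2
now [ 0.4458 -0.4387  0.1419] yaw -13.15 t 24.05 F [-0.7  0.4 -0.5] open 0.0006 grip 0.0
[0.4005, 0.0008, 0.2491] [-0.0, -0.0002, -0.0003]
[0.4805, 0.0007, 0.2492] [-0.0, -0.0002, -0.0003]
```

Request:
jog_arm(deltas=[[[0.08,0,0.04],[0,0,0],-1],[[0.16,0,0.1],[0,0,0],-1],[[0.24,0,0.16],[0,0,0],-1],[[0.31,0,0.21],[0,0,0],-1],[[0.36,0,0.24],[0,0,0],-1],[[0.4,0.001,0.249],[0,0,0],-1],[[0.43,0.001,0.249],[0,0,0],-1],[[0.45,0.001,0.249],[0,0,0],-1],[[0.465,0.001,0.249],[0,0,0],-1],[[0.475,0.001,0.249],[0,0,0],-1],[[0.48,0.001,0.249],[0,0,0],-1],[[0.48,0.001,0.249],[0,0,0],-1]])

```text
time_s: 25.05
position: [0.4905, -0.2517, 0.0432]
eef_rot: [2.458, 1.954, 0.0]
force: [-1.1, 0.2, 0.1]
opening: 0.0007
grip_force: 0.0
```

Run:
```python
from h import *
go(); fx()
```

```text
now [ 0.4905 -0.2517  0.0432] yaw -13.04 t 25.05 F [-1.1  0.2  0.1] open 0.0007 grip 0.0
x_fix tcp mm -68.1 lat off -0.8 push N 0.0
```

Request:
jog_arm(deltas=[[[0.004,0,0],[0,0,0],-1],[[0.008,0,0],[0,0,0],-1],[[0.012,0,0],[0,0,0],-1],[[0.015,0,0],[0,0,0],-1],[[0.0175,0,0],[0,0,0],-1],[[0.0175,0,0],[0,0,0],-1]])

```text
time_s: 25.55
position: [0.4915, -0.2468, 0.0428]
eef_rot: [2.455, 1.955, -0.004]
force: [-3.6, -5.6, 0.1]
opening: 0.0005
grip_force: 3.4
```

Run:
```python
from h import *
go(); fx()
```

```text
now [ 0.4915 -0.2468  0.0428] yaw -12.94 t 25.55 F [-3.6 -5.6  0.1] open 0.0005 grip 3.4
x_fix tcp mm -63.1 lat off -0.6 push N 6.2
```

Request:
jog_arm(deltas=[[[0.002,0,0],[0,0,0],-1],[[0.004,0,0],[0,0,0],-1],[[0.006,0,0],[0,0,0],-1],[[0.008,0,0],[0,0,0],-1],[[0.008,0,0],[0,0,0],-1]])

```text
time_s: 25.97
position: [0.492, -0.2454, 0.0429]
eef_rot: [2.453, 1.955, -0.007]
force: [-5.3, -10.6, -1.1]
opening: 0.0007
grip_force: 5.7
```

Run:
```python
from h import *
go(); fx()
```

```text
now [ 0.492  -0.2454  0.0429] yaw -12.89 t 25.97 F [ -5.3 -10.6  -1.1] open 0.0007 grip 5.7
x_fix tcp mm -61.6 lat off -0.8 push N 11.6
```

At target. Retract and check.

Request:
jog_arm(deltas=[[[-0.01,0,0],[0,0,0],-1],[[-0.03,0,0],[0,0,0],-1],[[-0.06,0,0],[0,0,0],-1],[[-0.1,0,-0.05],[0,0,0],-1],[[-0.15,0,-0.12],[0,0,0],-1],[[-0.22,0,-0.2],[0,0,0],-1],[[-0.3,0,-0.25],[0,0,0],-1],[[-0.38,0,-0.25],[0,0,0],-1],[[-0.45,0,-0.25],[0,0,0],-1],[[-0.5,0,-0.25],[0,0,0],-1],[[-0.5,0,-0.25],[0,0,0],-1],[[-0.5,0,-0.25],[0,0,0],-1]])

```text
time_s: 26.97
position: [0.4465, -0.4374, 0.1424]
eef_rot: [-2.461, -1.952, -0.001]
force: [-0.1, 0.4, -0.2]
opening: 0.0003
grip_force: 0.0
```

```bash
python3 prof.py 9
```

```text
now [ 0.4465 -0.4374  0.1424] yaw -13.18 t 26.97 F [-0.1  0.4 -0.2] open 0.0003 grip 0.0
[ 0.5106 -0.1667  0.03    1.3432] deg 76.96 res px [('t', 0.02), ('t', -0.13), ('t', 0.02), ('t', -0.13)]
block x_fix 19.309694751756325 lat -1.1870444672955616
jaw red red from -50.499999999999964 to -20.999999999999936
z.07 red from -50.999999999999964 to -21.499999999999936
```

View pics/m9.png

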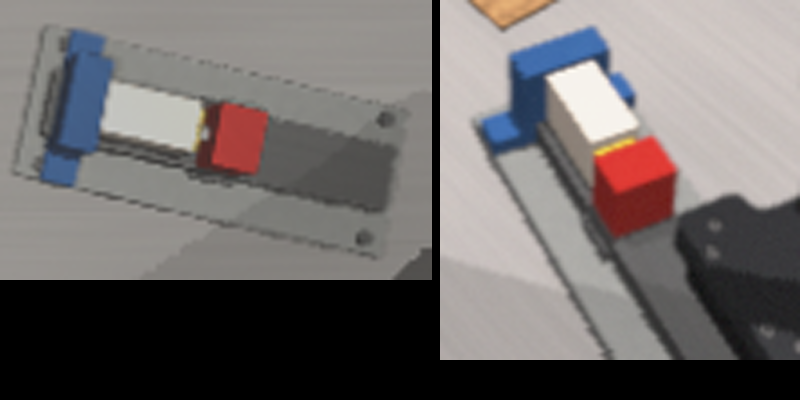

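```bash
python3 -c "
from station import *
print(job_done())"
```

```text
the job is handed in; nothing more can be done
None
```

The job is handed in at about 27 s: the block sits home against the anvil, about 1 mm off the strip's centre line, with the nose pressed in about 6 mm (both estimated from the pictures and jaw travel), and the arm is clear.

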